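# Show where the brass hooks are kept

## Task

A helper asks where the brass screw hooks are kept: hook your fingertips behind the handle of the parts chest's upper drawer and draw it out gently, without clamping the handle, until the rear row of trays is clear of the chest. Then point straight down at the tray of brass hooks with the fingertips a few centimetres above the middle of the tray, touching nothing, keep pointing for two seconds and finish still pointing there. Do not touch or lift any tray, leave the lower drawer shut and leave the jar, tin and tape roll where they stand.

Things in the scene. Friction and masses are not known exactly. Their poses are not given: they have to be found in the camera images.
- chest: grey steel small-parts chest, 215 deep (x) x 360 wide (y) x 158 high mm, too heavy to shift; origin at the centre of its underside, z up; its own -x axis points out of the front, the way the drawers open. It has two red-fronted drawers, one above the other.
- top_drawer (a joint): how far the upper drawer is out, in m: 0 shut, 0.165 when the rear trays are just clear of the chest's front, 0.20 at its stop (no need to reach it: running hard into it jars the drawer). It has been left partly open, at 0.06. It slides along the chest's own -x axis, carries the trays with it, needs about 2 to 5 N when drawn slowly, and stays where it is left. Its front is 12 mm thick, its upper edge 150 mm above the table.
- top_drawer_handle (a point): middle of the steel bow handle of the upper drawer: a round bar 10 mm thick and 120 mm long lying level along the chest's y axis, its centre 50 mm in front of the drawer's face and 128 mm above the table (30 mm below the chest's top). Between bar and face is a clear gap of 45 mm, open above and below; the two arms of the bow, 10 mm thick, stand at its ends. This point moves with the drawer.
- lower_drawer (a joint): how far the lower drawer is out, in m: 0 shut (the start). Its like handle lies 75 mm below the upper one.
- hooks_tray: the named tray: loose open tray of black plastic, 75 (x) x 103 (y) x 45 mm high, filled to about 24 mm with brass screw hooks (bright yellow metal wire hooks, 38 mm); origin at the centre of its underside. Six like trays stand in the upper drawer in two rows of three, the rear row under the chest's top until the drawer is open; which stands where varies. Their rims are 129 mm above the table.
- plugs_tray: like tray, holding red plastic wall plugs; origin at the centre of its underside
- nuts_tray: like tray, holding steel hexagon nuts; origin at the centre of its underside
- feet_tray: like tray, holding black rubber feet; origin at the centre of its underside
- clips_tray: like tray, holding white plastic pipe clips; origin at the centre of its underside
- anchors_tray: like tray, holding blue plasterboard anchors; origin at the centre of its underside
- hooks_rim (a point): centre of the hooks tray, level with its rim (45 mm above its underside); it moves with the tray
- jar: green glass jar with a red lid, 76 mm across, 114 mm high, standing loose beside the chest; origin at the centre of its underside
- tin: yellow food tin with a green band, 75 mm across, 110 mm high, standing loose beside the chest; origin at the centre of its underside
- tape: brown roll of parcel tape lying flat, 100 mm across, 48 mm high, loose beside the chest; origin at the centre of its underside
There are look-alikes about, which are no part of the job. What is shaped like the anchors_tray but pink or turquoise is not meant.

How it is judged:
On the way, in this order (a step that is already met when the one before it is completed fails the run):
1. the upper drawer is drawn out until the rear trays are clear (within 15 mm) (value of joint top_drawer above 0.15 m), for 0.2 s.
2. the fingertips point at the hooks tray without contact for two seconds (value of joint top_drawer above 0.15 m and horizontal distance between the grasp point and hooks_rim below 0.03 m and z of the grasp point in the frame of hooks_rim between 0.02 and 0.09 m and contact force between the fingers and anything else below 0.1 N), for 1.8 s.
At the end, for the whole second after the job is handed in: Upper drawer out by at least 0.15 m; the point between the finger pads within 30 mm sideways of the hooks tray's middle and 20 to 90 mm above its rim, fingers touching nothing; trays down in the drawer, lower drawer shut (10 mm), jar, tin and tape moved under 20 mm (all of step 2 and z of each of hooks_tray, plugs_tray, nuts_tray, feet_tray, clips_tray, anchors_tray in the frame of chest below 0.09 m and distance of each of jar, tin, tape from where it was at the start of the episode below 0.02 m and value of joint lower_drawer below 0.01 m).
It fails at once if a tray or its contents is touched by the robot (contact force between any of the fingers, the arm and hooks_tray above 0.5 N or contact force between any of the fingers, the arm and plugs_tray above 0.5 N or contact force between any of the fingers, the arm and nuts_tray above 0.5 N or contact force between any of the fingers, the arm and feet_tray above 0.5 N or contact force between any of the fingers, the arm and clips_tray above 0.5 N or contact force between any of the fingers, the arm and anchors_tray above 0.5 N).
It fails at once if a tray is lifted (z of any of hooks_tray, plugs_tray, nuts_tray, feet_tray, clips_tray, anchors_tray in the frame of chest above 0.095 m).
It fails at once if the drawer is clamped or jerked (more than 35 N between fingers and drawer) (contact force between the fingers and chest above 35 N).
It fails at once if the lower drawer is opened (value of joint lower_drawer above 0.01 m).
It fails at once if the jar, tin or tape roll is displaced (distance of any of jar, tin, tape from where it was at the start of the episode above 0.02 m).
It also fails if it takes over 42 s, if anything falls off the work surface, if the arm or the gripper's body presses on something with over 40 N, if the wrist force passes 120 N, or if a joint passes its speed limit or range.

## Robot

A 7-joint arm with a two-finger parallel gripper is mounted at the origin on the work surface. World frame = base frame: x ahead of the robot, y to its left, z up, the work surface at z = 0. Lengths are in m, angles in rad, forces in N, time in s.
With the tool pointing down it reaches from about 0.4 to 0.75 m from the base axis. Payload 19.5 kg.
Tool frame: the origin (TCP) lies between the finger pads; the fingertips stand 22 mm ahead of it and the grasp point (between the pads) lies 3 mm ahead of it (robot.tip_reach is the z of the fingertips in the tool frame, in m); z points along the fingers, y is the direction in which the jaws open and shut (so a half turn about z gives the same grasp; the last joint's range is limited). The gripper opens to 85 mm and grips with 20 to 120 N. Pads are 22 mm wide; open, the fingers measure 114 mm over their backs; the gripper's body (76 mm by 85 mm) begins 54 mm behind the grasp point. The pads swing forward as they close: fully open they stand 13 mm farther back than shut.
Start: joints at [-1.331, 0.707, -0.028, 1.485, 0.022, 0.951, -0.075], TCP at [0.16, 0.552, 0.253] pointing down, gripper open.
Joint ranges: [-2.71, 2.71], [-0.32, 2.16], [-1.57, 1.52], [0, 2.45], [-1.46, 4.6], [0, 2.02], [-2.83, 2.83]. Speed limits (rad/s): [1.89, 1.89, 2.57, 2.57, 3.01, 3.01, 3.01].

## Interface

Orientations are given as a rotation vector (axis times angle).
In Python, from rig import robot gives the robot as it stands.
- The arm moves only by the shell command python3 -m jog 'ROWS' [FORCE]. ROWS is JSON, a list of rows, each an object with "offset": the shift along the tool's x, y, z in mm, a list of three; "dr": the turn, a rotation vector about the tool's x, y, z in degrees, a list of three; "grip": the opening in per cent of the stroke, from 0 (shut) to 100 (fully open). In form: [{"offset": [tx, ty, tz], "dr": [wx, wy, wz], "grip": grip}, ...]. A call has exactly 5 rows; each row shifts and turns the commanded pose from where the row before left it, along the tool's axes as they then stand; what a row does not reach is not made up. A row lasts 1/12 s, in which the tool goes at most 41.7 mm and 7.16 degrees, less where a joint would pass 70% of its speed; a pose out of reach is approached as far as the arm can. A call is refused whole if a number of a shift passes 41.7 or a number of a turn 7.16, either way. A call with a gripper value outside its range is refused whole. The fingers move at their own pace and stop on an object; FORCE is the grip in N (left out, the last holds). Time passes only in rows, so rows that do not move let the fingers close, or fill a call up. It gives the time, the measured TCP pose, the force and the opening at its end, in the units of the state.
- robot.read_state(): the state, without advancing time (a new reading comes with each control period).
- robot.get_image(name): name is "side" or "top"; returns (picture, depth): 420x560x3 uint8, red, green, blue; 420x560 float32, m along the optical axis (not along the pixel's ray), 0 where there is no reading.
- robot.camera_info(name): a dict with "fx", "fy", "cx", "cy" (pixels), "dist" ([k1, k2, p1, p2, k3] as OpenCV has them; the pictures are not rectified), "extrinsics" (4x4, takes a point from camera to world coordinates). Camera axes: x right, y down, z forward; pixel columns grow to the right and rows downward; lengths in m; the calibration is good to about 2 mm. A picture is of the moment at which its call begins. camera_info takes no time and is no camera call.
- robot.job_done(): hands the job in, once; it reports no verdict.
The state is a dict: "time": time; "joint_positions": joint angles; "joint_velocities": joint speeds; "effort": joint torques, N m; "eef_pos": TCP position; "eef_rot": TCP orientation; "ft_force": force on the tool from outside, world axes, zero at the start; "moment": the same for the moment, N m; "gripper_width": finger opening in m.
Only numpy, scipy, OpenCV 4.12 (cv2) and the standard library are available. Lean on these libraries where they do the work, as an engineer would, in place of code of your own. Each camera call takes 0.05 s, during which the arm holds its last target.

## Working session

There is one attempt and no reset: what is moved stays moved. The work goes in short steps, Python scripts to look and compute and a shell command to move; the robot and the scene stay as the last step left them, time stands still between calls to the robot, and variables do not carry over. Pictures are saved under pics/ and viewed, and the job is handed in when it is done.

```bash
ls; mkdir -p pics; python3 - <<'E'
from rig import robot
import cv2,numpy as np
s=robot.read_state()
print({k:np.round(v,3).tolist() for k,v in s.items()}, robot.tip_reach)
for n in("side","top"):
    im,d=robot.get_image(n); cv2.imwrite(f"pics/{n}0.png",im[:,:,::-1]); np.save(f"pics/{n}0.npy",d)
    print(n,robot.camera_info(n))
E
```

```text
pics
{'time': 0.0, 'joint_positions': [-1.331, 0.707, -0.028, 1.485, 0.022, 0.951, -0.076], 'joint_velocities': [-0.0, 0.002, -0.001, 0.0, -0.0, 0.001, -0.0], 'effort': [0.0, -88.322, 1.235, -23.617, 0.017, 0.006, 0.0], 'eef_pos': [0.16, 0.552, 0.253], 'eef_rot': [-0.441, -3.11, 0.002], 'ft_force': [0.116, 0.401, -0.177], 'moment': [-0.047, 0.064, 0.038], 'gripper_width': 0.086} 0.022
side {'fx': 441.3789233396979, 'fy': 441.3789233396979, 'cx': 276.8450048823953, 'cy': 218.2671781864375, 'dist': array([-0.1261706,  0.       ,  0.       ,  0.       ,  0.       ]), 'extrinsics': array([[ 0.8989416 , -0.30761234,  0.31189524,  0.21768713],
       [-0.43756683, -0.59645212,  0.67288939, -0.78486752],
       [-0.0209585 , -0.74136328, -0.67077659,  0.88853173],
       [ 0.        ,  0.        ,  0.        ,  1.        ]])}
top {'fx': 434.42916530533677, 'fy': 434.42916530533677, 'cx': 275.0878377196226, 'cy': 207.66966454255706, 'dist': array([0.03475945, 0.        , 0.        , 0.        , 0.        ]), 'extrinsics': array([[ 0.02845707, -0.99259944,  0.11805315,  0.4331721 ],
       [-0.99942053, -0.03045956, -0.01519282,  0.00409304],
       [ 0.01867623, -0.11755239, -0.99289105,  1.2843844 ],
       [ 0.        ,  0.        ,  0.        ,  1.        ]])}
```

View pics/side0.png

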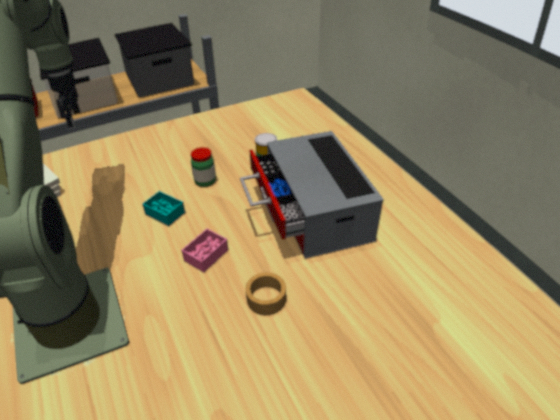

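View pics/top0.png

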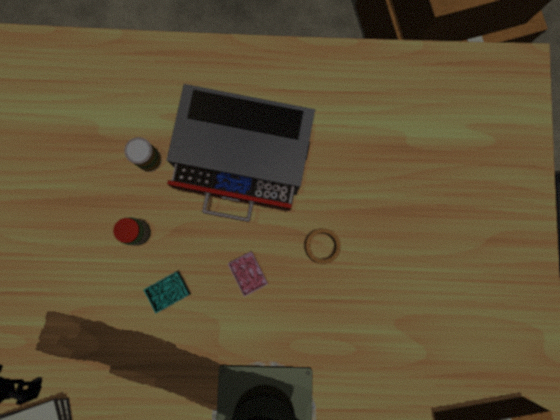

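The side view shows the chest at about (315,190) with its upper drawer ajar, the green jar at (203,167), the tin at (266,145) and the tape at (266,292). The pink (205,250) and turquoise (163,208) trays on the table are look-alikes. In the top view the handle bar is near (228,217) and the front row reads black feet, blue anchors, nuts. The hooks must therefore be in the rear row. I'll enlarge and measure next.

```bash
cat > h.py <<'E'
import numpy as np,cv2
from rig import robot
def ray(n,u,v):
    c=robot.camera_info(n); K=np.array([[c['fx'],0,c['cx']],[0,c['fy'],c['cy']],[0,0,1]])
    p=cv2.undistortPoints(np.array([[[u,v]]],float),K,np.array(c['dist']))[0,0]
    E=np.array(c['extrinsics']); return E[:3,3],E[:3,:3]@np.array([p[0],p[1],1])
def atz(n,u,v,z):
    o,d=ray(n,u,v); return o+d*(z-o[2])/d[2]
def atd(n,u,v,dep):
    o,d=ray(n,u,v); return o+d*dep
def proj(n,P):
    c=robot.camera_info(n); K=np.array([[c['fx'],0,c['cx']],[0,c['fy'],c['cy']],[0,0,1]])
    E=np.linalg.inv(np.array(c['extrinsics'])); P=np.atleast_2d(P)
    return cv2.projectPoints(P.astype(float),cv2.Rodrigues(E[:3,:3])[0],E[:3,3],K,np.array(c['dist']))[0][:,0]
def crop(src,x0,y0,x1,y1,s,out,gain=1.8):
    im=cv2.imread(src)[y0:y1,x0:x1]; im=np.clip(im*gain,0,255).astype(np.uint8)
    im=cv2.resize(im,None,fx=s,fy=s,interpolation=cv2.INTER_CUBIC)
    for x in range((x0+9)//10*10,x1,10): cv2.putText(im,str(x),((x-x0)*s,8),0,.3,(0,255,255)); cv2.line(im,((x-x0)*s,10),((x-x0)*s,14),(0,255,255))
    for y in range((y0+9)//10*10,y1,10): cv2.putText(im,str(y),(0,(y-y0)*s+4),0,.3,(0,255,255)); cv2.line(im,(20,(y-y0)*s),(24,(y-y0)*s),(0,255,255))
    cv2.imwrite(out,im)
E
python3 - <<'E'
from h import *
crop("pics/top0.png",160,75,325,230,4,"pics/top0c.png")
crop("pics/side0.png",225,120,385,260,5,"pics/side0c.png",1.4)
E
```

```text
(no output)
```

View pics/top0c.png

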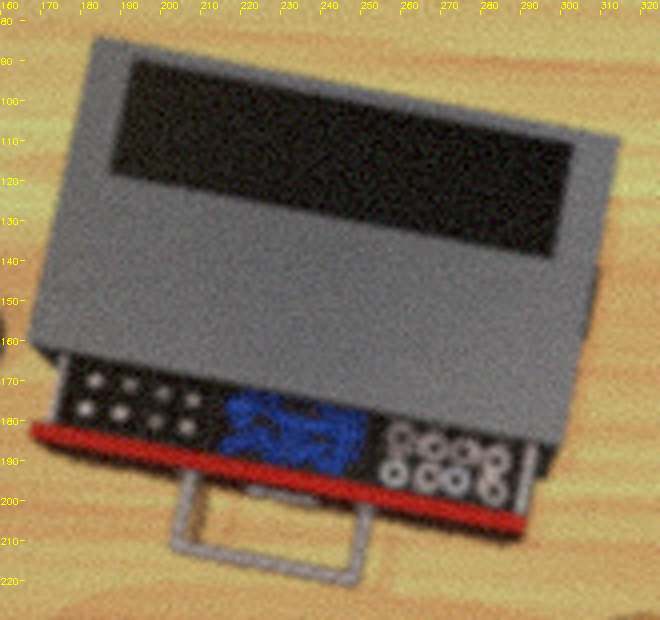

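View pics/side0c.png

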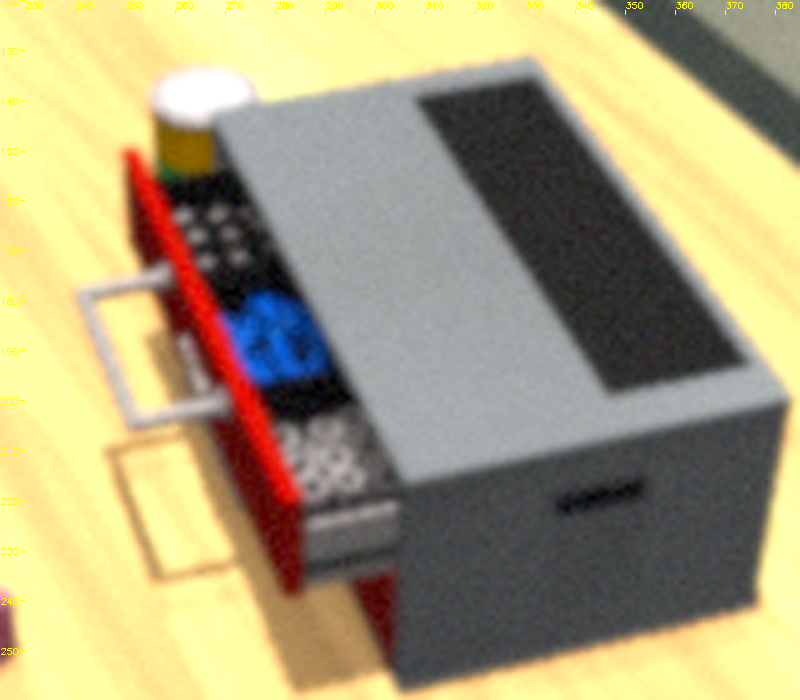

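```bash
python3 - <<'E'
from h import *
f=lambda x,y:(160+x/4,75+y/4)
c=[atz("top",*f(*p),.158) for p in[(95,37),(620,136),(560,443),(30,343)]]
for a in c: print(np.round(a,4))
for i in range(4): print(round(np.linalg.norm(c[i]-c[(i+1)%4]),4), np.degrees(np.arctan2(*(c[(i+1)%4]-c[i])[1::-1])))
h=[atz("top",*f(*p),.128) for p in[(177,546),(353,578)]]
print(h,np.linalg.norm(h[0]-h[1]),np.mean(h,0))
print('sideh',[atz("side",225+x/5,120+y/5,.128) for x,y in[(86,293),(135,422)]])
fr=[atz("top",*f(*p),.150) for p in[(32,431),(523,527)]]; print('front',fr)
C=np.mean(c,0);print('C',C)
for n,p in dict(jar=(126,230,.114),tin=(139,150,.11),tape=(322,245,.048)).items(): print(n,np.round(atz("top",*p),3))
d=np.load("pics/top0.npy")
for u,v in[(240,140),(226,216),(126,230),(140,150),(230,182)]: print(u,v,np.round(atd("top",u,v,d[v,u]),4))
# handle expected from chest
for y in(172,):pass
E
```

```text
[0.8924 0.241  0.158 ]
[ 0.8368 -0.1126  0.158 ]
[ 0.6271 -0.077   0.158 ]
[0.6825 0.2728 0.158 ]
0.3579 -98.9427213210639
0.2127 170.35998588309525
0.3542 81.01137034786241
0.2124 -8.62449451771379
[array([0.55458305, 0.17500816, 0.128     ]), array([0.53668691, 0.05709681, 0.128     ])] 0.11926171831018678 [0.54563498 0.11605249 0.128     ]
sideh [array([0.5571884 , 0.17592451, 0.128     ]), array([0.53651579, 0.05802564, 0.128     ])]
front [array([0.62537253, 0.27014377, 0.15      ]), array([ 0.57174999, -0.05440975,  0.15      ])]
C [0.75970823 0.08106566 0.158     ]
jar [0.5   0.382 0.114]
tin [0.72  0.363 0.11 ]
tape [ 0.477 -0.151  0.048]
240 140 [0.7442 0.0849 0.1607]
226 216 [0.5437 0.1161 0.1336]
126 230 [0.5    0.3816 0.1162]
140 150 [0.7197 0.3597 0.1128]
230 182 [0.6418 0.1125 0.0978]
```

Possible mistakes, by pixel:
- **Handle:** the upper handle bar is at top (226,216), side (246,191). The lower drawer's handle shows only as a sliver at top (231,198), side (264,191). Bar shadows lie on the table at side (258,225). I choose the bar at top (226,216): its length measures 119 mm against 120 given, and depth puts it at z 0.134 on top. It also lies 217 mm from the chest centre, which matches an opening of 0.06. The close crop above confirms it.
- **Trays:** feet (193,175), anchors (233,182) and nuts (272,191) are in the front row. The pink (248,272) and turquoise (168,290) trays are on the table. None of these is hooks, so the hooks are in the hidden rear row.

The chest yaw is about -8.8°, so the tool needs a -7.3° turn about its own z. The gap centre is at (0.573, 0.112).

```bash
python3 -m jog '[{"offset":[0,0,0],"dr":[0,0,-2],"grip":5},{"offset":[0,0,0],"dr":[0,0,-3.3],"grip":5},{"offset":[0,0,0],"dr":[0,0,-2],"grip":5},{"offset":[-12,-9,0],"dr":[0,0,0],"grip":5},{"offset":[-24,-19,0],"dr":[0,0,0],"grip":5}]' 20
python3 - <<'E'
from h import *
from scipy.spatial.transform import Rotation as R
s=robot.read_state();r=R.from_rotvec(s['eef_rot']).as_matrix();print(np.round(r,3),s['eef_pos'])
print(r.T@(np.array([.573,.112,.253])-s['eef_pos'])*1000)
E
```

```text
time: 0.52
eef_pos: [0.1891, 0.5202, 0.2526]
eef_rot: [-0.235, -3.131, -0.0]
ft_force: [0.9, 0.6, -0.4]
gripper_width: 0.0257
[[-0.989  0.15  -0.002]
 [ 0.15   0.989  0.   ]
 [ 0.002 -0.    -1.   ]] [0.18909783 0.52018264 0.25263566]
[-440.62981921 -346.17663635   -1.08597949]
```

```bash
python3 -m jog '[{"offset":[-26,-20,0],"dr":[0,0,0],"grip":5},{"offset":[-26,-20,0],"dr":[0,0,0],"grip":5},{"offset":[-26,-20,0],"dr":[0,0,0],"grip":5},{"offset":[-26,-20,0],"dr":[0,0,0],"grip":5},{"offset":[-26,-20,0],"dr":[0,0,0],"grip":5}]'
python3 -m jog '[{"offset":[-26,-20,0],"dr":[0,0,0],"grip":5},{"offset":[-26,-20,0],"dr":[0,0,0],"grip":5},{"offset":[-26,-20,0],"dr":[0,0,0],"grip":5},{"offset":[-26,-20,0],"dr":[0,0,0],"grip":5},{"offset":[-26,-20,0],"dr":[0,0,0],"grip":5}]'
python3 -m jog '[{"offset":[-26,-20,0],"dr":[0,0,0],"grip":5},{"offset":[-26,-20,0],"dr":[0,0,0],"grip":5},{"offset":[-26,-20,0],"dr":[0,0,0],"grip":5},{"offset":[-26,-20,0],"dr":[0,0,0],"grip":5},{"offset":[-20,-20,0],"dr":[0,0,0],"grip":5}]'
python3 -m jog '[{"offset":[-20,-15,0],"dr":[0,0,0],"grip":5},{"offset":[-10,-10,0],"dr":[0,0,0],"grip":5},{"offset":[0,0,0],"dr":[0,0,0],"grip":5},{"offset":[0,0,0],"dr":[0,0,0],"grip":5},{"offset":[0,0,0],"dr":[0,0,0],"grip":5}]'
python3 - <<'E'
from h import *
from scipy.spatial.transform import Rotation as R
s=robot.read_state();r=R.from_rotvec(s['eef_rot']).as_matrix();print(np.round(r,3),s['eef_pos'],s['gripper_width'])
print(r.T@(np.array([.573,.112,.130])-s['eef_pos'])*1000)
for n in("side","top"):
    im,d=robot.get_image(n); cv2.imwrite(f"pics/{n}1.png",im[:,:,::-1]); np.save(f"pics/{n}1.npy",d)
crop("pics/side1.png",205,90,365,230,5,"pics/side1c.png",1.4)
tip=s['eef_pos']+r[:,2]*.022
print('tip px',proj("side",tip),proj("side",s['eef_pos']))
E
```

```text
time: 0.93
eef_pos: [0.305, 0.3989, 0.2532]
eef_rot: [-0.242, -3.132, 0.001]
ft_force: [1.3, 0.4, 0.3]
gripper_width: 0.0042
time: 1.35
eef_pos: [0.4181, 0.2801, 0.2532]
eef_rot: [-0.242, -3.132, 0.0]
ft_force: [-0.2, 0.7, -0.3]
gripper_width: 0.0044
time: 1.77
eef_pos: [0.5258, 0.1618, 0.253]
eef_rot: [-0.244, -3.132, 0.001]
ft_force: [0.6, 0.7, 0.1]
gripper_width: 0.0041
time: 2.18
eef_pos: [0.5496, 0.1354, 0.2532]
eef_rot: [-0.24, -3.132, -0.001]
ft_force: [-0.1, 0.5, 0.0]
gripper_width: 0.0044
[[-0.988  0.153 -0.001]
 [ 0.153  0.988  0.   ]
 [ 0.001  0.    -1.   ]] [0.54959613 0.13538448 0.25324212] 0.004428405672325396
[-26.77445035 -19.58275906 123.21866227]
tip px [[242.61283104 156.37820146]] [[242.02432441 149.38172461]]
```

View pics/side1c.png

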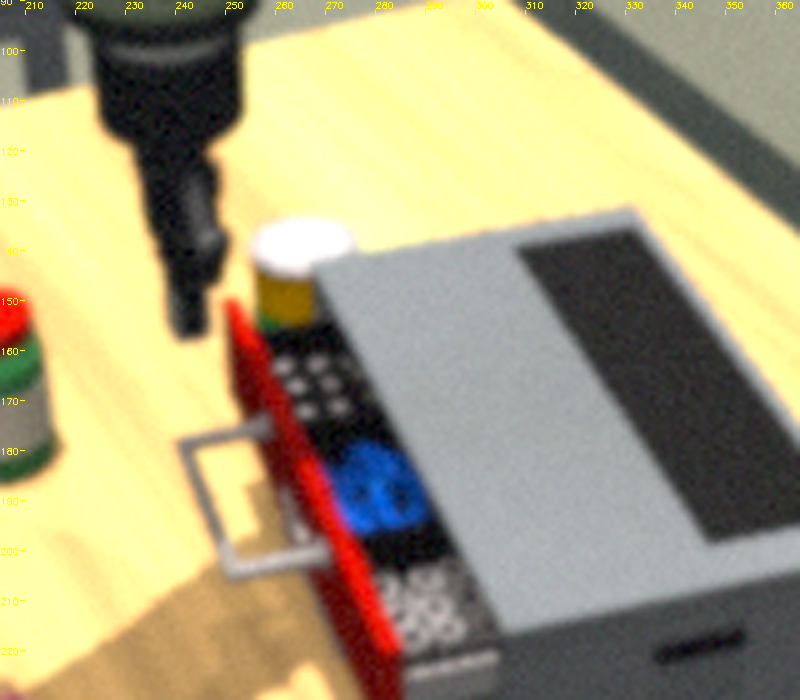

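View pics/top1.png

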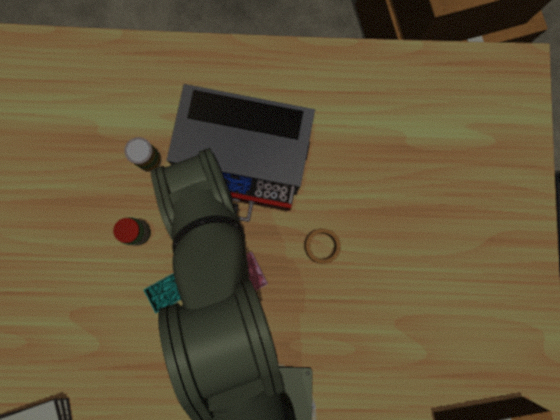

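The shut fingertips are at side pixel (243,157), where I predicted (242.6,156.4), so the tip reach of 22 mm holds. The jar, tin and tape look unmoved. I'll go above the gap and lower in stages.

```bash
python3 -m jog '[{"offset":[-10,-8,0],"dr":[0,0,0],"grip":5},{"offset":[-12,-9,0],"dr":[0,0,0],"grip":5},{"offset":[-5,-3,0],"dr":[0,0,0],"grip":5},{"offset":[0,0,10],"dr":[0,0,0],"grip":5},{"offset":[0,0,20],"dr":[0,0,0],"grip":5}]'
python3 -m jog '[{"offset":[0,0,20],"dr":[0,0,0],"grip":5},{"offset":[0,0,10],"dr":[0,0,0],"grip":5},{"offset":[0,0,5],"dr":[0,0,0],"grip":5},{"offset":[0,0,0],"dr":[0,0,0],"grip":5},{"offset":[0,0,0],"dr":[0,0,0],"grip":5}]'
python3 - <<'E'
from h import *
from scipy.spatial.transform import Rotation as R
s=robot.read_state();r=R.from_rotvec(s['eef_rot']).as_matrix();print(s['eef_pos'],s['ft_force'])
print(r.T@(np.array([.573,.112,.130])-s['eef_pos'])*1000)
for n in("side",):
    im,d=robot.get_image(n); cv2.imwrite(f"pics/{n}2.png",im[:,:,::-1])
crop("pics/side2.png",205,90,365,230,5,"pics/side2c.png",1.4)
tip=s['eef_pos']+r[:,2]*.022
print('tip px',proj("side",tip),proj("side",[tip[0],tip[1],.128]),proj("side",[tip[0],tip[1],.108]))
E
```

```text
time: 2.7
eef_pos: [0.5748, 0.1104, 0.2244]
eef_rot: [0.243, 3.129, 0.002]
ft_force: [0.7, 0.5, 0.4]
gripper_width: 0.0042
time: 3.12
eef_pos: [0.5741, 0.1105, 0.189]
eef_rot: [0.242, 3.132, 0.0]
ft_force: [-0.7, 0.4, 0.6]
gripper_width: 0.0046
[0.57410252 0.11050289 0.18897972] [-0.67100167  0.42741673  0.6480819 ]
[ 1.355855    1.29991363 58.97911204]
tip px [[256.14099403 178.23939025]] [[256.86714558 189.48825358]] [[257.22930461 195.08115267]]
```

View pics/side2c.png

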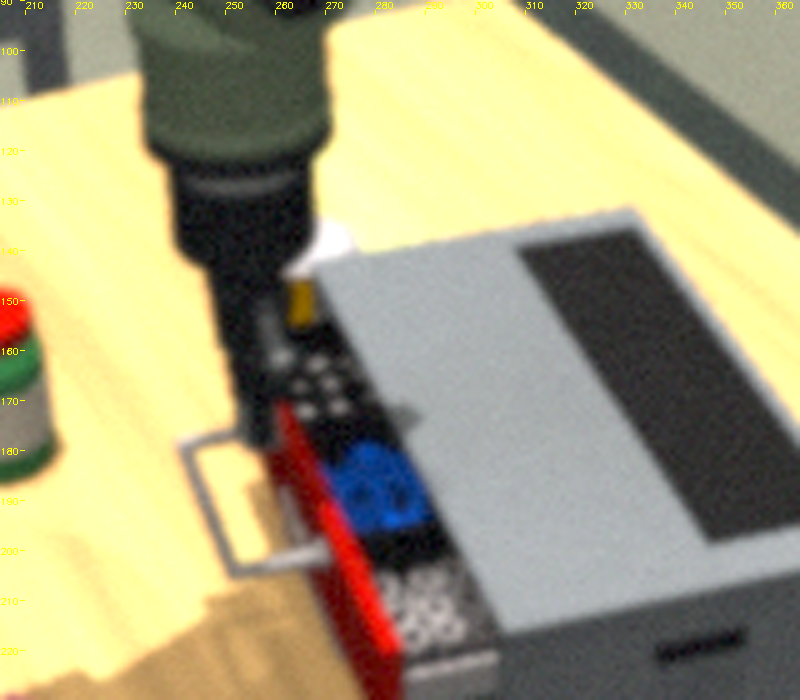

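The tips are above the gap at side (256,178), clear of both the bar (244,190) and the front face. I'll lower 57 mm with a 1 mm shift outward.

```bash
python3 -m jog '[{"offset":[1,1,8],"dr":[0,0,0],"grip":5},{"offset":[0,0,12],"dr":[0,0,0],"grip":5},{"offset":[0,0,10],"dr":[0,0,0],"grip":5},{"offset":[0,0,6],"dr":[0,0,0],"grip":5},{"offset":[0,0,0],"dr":[0,0,0],"grip":5}]'
python3 -m jog '[{"offset":[0,0,6],"dr":[0,0,0],"grip":5},{"offset":[0,0,6],"dr":[0,0,0],"grip":5},{"offset":[0,0,6],"dr":[0,0,0],"grip":5},{"offset":[0,0,3],"dr":[0,0,0],"grip":5},{"offset":[0,0,0],"dr":[0,0,0],"grip":5}]'
python3 - <<'E'
from h import *
s=robot.read_state();print(s['eef_pos'],s['ft_force'])
im,d=robot.get_image("side"); cv2.imwrite("pics/side3.png",im[:,:,::-1])
crop("pics/side3.png",205,90,365,230,5,"pics/side3c.png",1.4)
E
```

```text
time: 3.58
eef_pos: [0.5725, 0.1114, 0.151]
eef_rot: [-0.242, -3.131, 0.001]
ft_force: [-0.4, 0.1, -0.5]
gripper_width: 0.0045
time: 4.0
eef_pos: [0.5728, 0.1115, 0.1306]
eef_rot: [-0.242, -3.131, 0.001]
ft_force: [-1.0, 0.6, 0.3]
gripper_width: 0.0039
[0.57276745 0.11145241 0.13056768] [-0.97763209  0.55279408  0.29665881]
```

View pics/side3c.png

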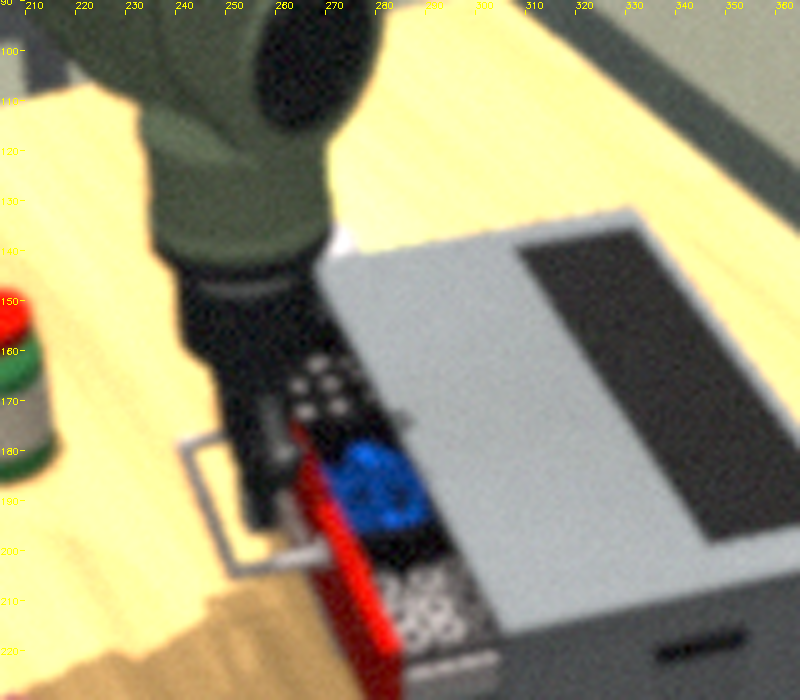

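The tips are behind the bar in the gap at side (257,195), and forces are nil. Next is a slow approach and then a gentle pull along tool +x.

```bash
python3 -m jog '[{"offset":[2,0,0],"dr":[0,0,0],"grip":5},{"offset":[2,0,0],"dr":[0,0,0],"grip":5},{"offset":[2,0,0],"dr":[0,0,0],"grip":5},{"offset":[1.5,0,0],"dr":[0,0,0],"grip":5},{"offset":[1.5,0,0],"dr":[0,0,0],"grip":5}]'
python3 -m jog '[{"offset":[1,0,0],"dr":[0,0,0],"grip":5},{"offset":[1,0,0],"dr":[0,0,0],"grip":5},{"offset":[1,0,0],"dr":[0,0,0],"grip":5},{"offset":[1,0,0],"dr":[0,0,0],"grip":5},{"offset":[1,0,0],"dr":[0,0,0],"grip":5}]'
python3 -m jog '[{"offset":[1,0,0],"dr":[0,0,0],"grip":5},{"offset":[1.5,0,0],"dr":[0,0,0],"grip":5},{"offset":[1.5,0,0],"dr":[0,0,0],"grip":5},{"offset":[2,0,0],"dr":[0,0,0],"grip":5},{"offset":[2,0,0],"dr":[0,0,0],"grip":5}]'
```

```text
time: 4.47
eef_pos: [0.564, 0.113, 0.1315]
eef_rot: [0.242, 3.132, -0.0]
ft_force: [-0.3, -0.2, -1.2]
gripper_width: 0.0044
time: 4.88
eef_pos: [0.5594, 0.1136, 0.1314]
eef_rot: [0.242, 3.132, -0.0]
ft_force: [1.7, 0.0, -1.2]
gripper_width: 0.0036
time: 5.3
eef_pos: [0.5511, 0.115, 0.1313]
eef_rot: [0.242, 3.132, 0.0]
ft_force: [2.2, -0.2, -0.4]
gripper_width: 0.004
```

```bash
python3 -m jog '[{"offset":[3,0,0],"dr":[0,0,0],"grip":5},{"offset":[3,0,0],"dr":[0,0,0],"grip":5},{"offset":[4,0,0],"dr":[0,0,0],"grip":5},{"offset":[4,0,0],"dr":[0,0,0],"grip":5},{"offset":[4,0,0],"dr":[0,0,0],"grip":5}]'
python3 -m jog '[{"offset":[4,0,0],"dr":[0,0,0],"grip":5},{"offset":[4,0,0],"dr":[0,0,0],"grip":5},{"offset":[4,0,0],"dr":[0,0,0],"grip":5},{"offset":[4,0,0],"dr":[0,0,0],"grip":5},{"offset":[4,0,0],"dr":[0,0,0],"grip":5}]'
python3 -m jog '[{"offset":[4,0,0],"dr":[0,0,0],"grip":5},{"offset":[4,0,0],"dr":[0,0,0],"grip":5},{"offset":[4,0,0],"dr":[0,0,0],"grip":5},{"offset":[4,0,0],"dr":[0,0,0],"grip":5},{"offset":[4,0,0],"dr":[0,0,0],"grip":5}]'
python3 - <<'E'
from h import *
s=robot.read_state();print(s['eef_pos'],s['ft_force'])
for n in("side","top"):
    im,d=robot.get_image(n); cv2.imwrite(f"pics/{n}4.png",im[:,:,::-1])
crop("pics/side4.png",205,90,365,230,5,"pics/side4c.png",1.4)
E
```

```text
time: 5.72
eef_pos: [0.533, 0.1178, 0.1313]
eef_rot: [-0.242, -3.132, -0.0]
ft_force: [1.9, 2.0, -0.9]
gripper_width: 0.0047
time: 6.13
eef_pos: [0.5133, 0.1209, 0.1313]
eef_rot: [0.242, 3.132, -0.0]
ft_force: [3.0, 2.3, -0.5]
gripper_width: 0.004
time: 6.55
eef_pos: [0.4936, 0.1239, 0.1313]
eef_rot: [0.242, 3.132, -0.0]
ft_force: [2.7, 2.5, -0.4]
gripper_width: 0.0043
[0.49359311 0.12389025 0.13133659] [ 2.73380031  2.46976069 -0.35906916]
```

View pics/side4c.png

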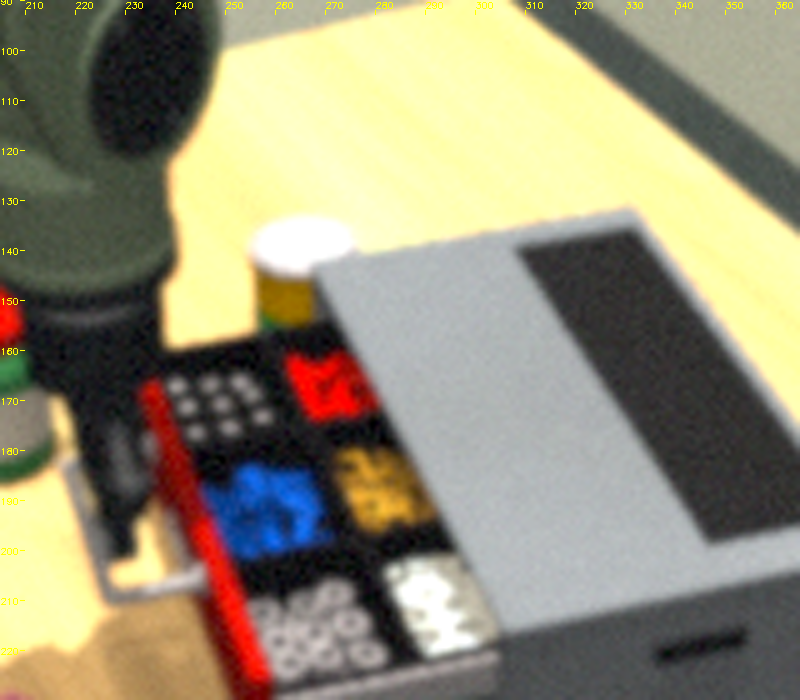

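The rear row is now showing: red plugs (269,165), brass hooks in the middle (280,187), white clips (289,212). The drawer is at about 0.128, so I'll pull about 39 mm more and taper off.

```bash
python3 -m jog '[{"offset":[4,0,0],"dr":[0,0,0],"grip":5},{"offset":[4,0,0],"dr":[0,0,0],"grip":5},{"offset":[4,0,0],"dr":[0,0,0],"grip":5},{"offset":[4,0,0],"dr":[0,0,0],"grip":5},{"offset":[4,0,0],"dr":[0,0,0],"grip":5}]'
python3 -m jog '[{"offset":[4,0,0],"dr":[0,0,0],"grip":5},{"offset":[4,0,0],"dr":[0,0,0],"grip":5},{"offset":[4,0,0],"dr":[0,0,0],"grip":5},{"offset":[3,0,0],"dr":[0,0,0],"grip":5},{"offset":[2,0,0],"dr":[0,0,0],"grip":5}]'
python3 -m jog '[{"offset":[1,0,0],"dr":[0,0,0],"grip":5},{"offset":[0,0,0],"dr":[0,0,0],"grip":5},{"offset":[0,0,0],"dr":[0,0,0],"grip":5},{"offset":[-2,0,0],"dr":[0,0,0],"grip":5},{"offset":[-2,0,0],"dr":[0,0,0],"grip":5}]'
python3 - <<'E'
from h import *
s=robot.read_state();print(s['eef_pos'],s['ft_force'])
for n in("side","top"):
    im,d=robot.get_image(n); cv2.imwrite(f"pics/{n}5.png",im[:,:,::-1]); np.save(f"pics/{n}5.npy",d)
crop("pics/side5.png",190,90,350,230,5,"pics/side5c.png",1.4)
crop("pics/top5.png",150,75,325,225,4,"pics/top5c.png",1.8)
E
```

```text
time: 7.07
eef_pos: [0.4737, 0.1268, 0.1313]
eef_rot: [-0.243, -3.132, 0.0]
ft_force: [1.7, -1.5, -0.1]
gripper_width: 0.004
time: 7.48
eef_pos: [0.4569, 0.1296, 0.1313]
eef_rot: [-0.242, -3.132, 0.0]
ft_force: [2.6, -1.0, -0.1]
gripper_width: 0.0041
time: 7.9
eef_pos: [0.4605, 0.1291, 0.1313]
eef_rot: [-0.242, -3.132, 0.0]
ft_force: [-0.5, -0.1, 0.1]
gripper_width: 0.0044
[0.46051895 0.12905341 0.13128586] [-0.49010859 -0.09725432  0.11841224]
```

View pics/side5c.png

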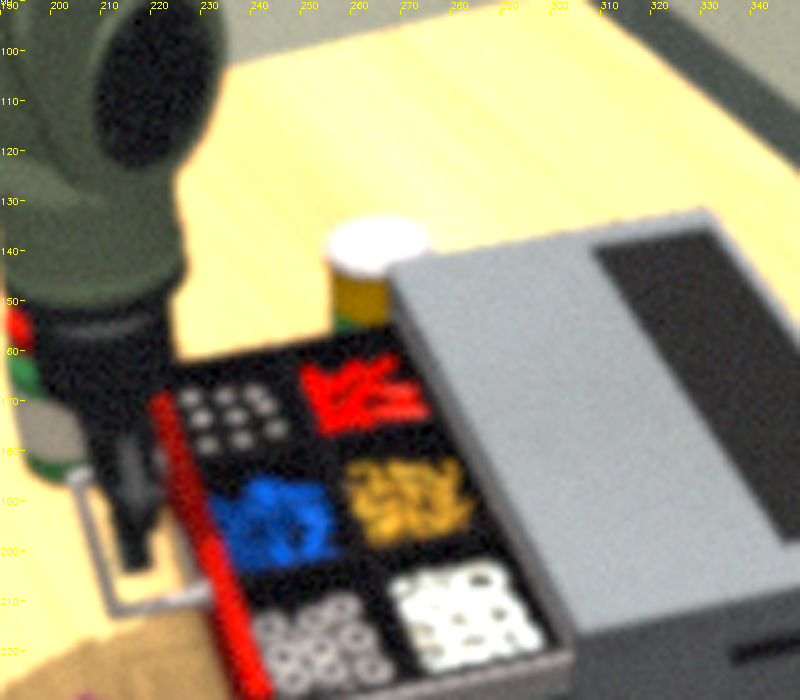

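View pics/top5c.png

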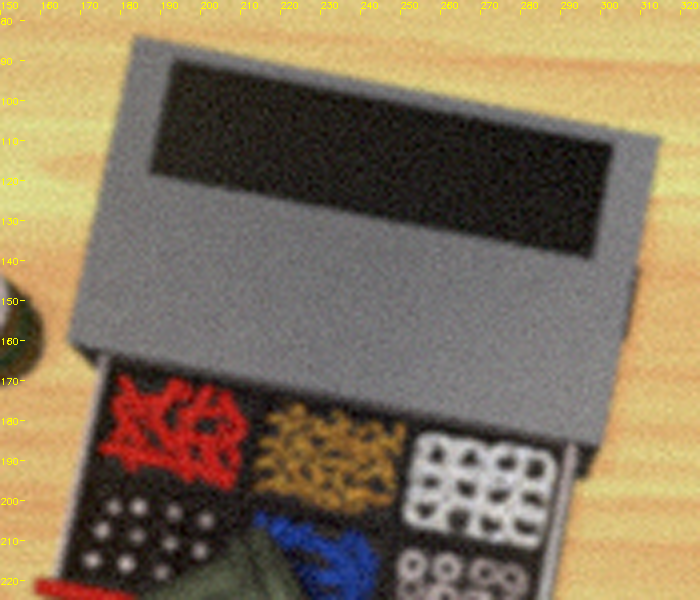

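```bash
python3 - <<'E'
from h import *
o=np.array([-.988,.153,0]);
a=atz("top",168,182.75,.15);b=atz("top",159.7,221.3,.15);print('front corner shift',(b-a)@o,b-a)
h=[atz("side",190+x/5,90+y/5,.128) for x,y in[(80,474),(117,609)]]
m=np.mean(h,0);print('handle',h,m,(m-[.5457,.1165,.128])@o)
print('hooks top',atz("top",150+331/4,75+457/4,.105))
print('hooks side',atz("side",190+408/5,90+502/5,.105))
C=np.array([.7597,.0811,.129]);print('expected',C+o*.145, [C+o*(.145+k) for k in(-.003,.003)])
im=cv2.imread("pics/top5.png");hsv=cv2.cvtColor(im,cv2.COLOR_BGR2HSV)
mk=cv2.inRange(hsv,(12,110,60),(30,255,255));mk[:,:211]=0;mk[:,252:]=0;mk[:173]=0;mk[205:]=0
p=cv2.findNonZero(mk)[:,0];print(len(p),p.mean(0),p.min(0),p.max(0),atz("top",*p.mean(0),.105), cv2.minAreaRect(p))
E
```

```text
front corner shift 0.10337207841939357 [-0.10221346  0.01558939  0.        ]
handle [array([0.45475628, 0.19705834, 0.128     ]), array([0.43403186, 0.07738053, 0.128     ])] [0.44439407 0.13721943 0.128     ] 0.10326033080359659
hooks top [0.6206746 0.1035457 0.105    ]
hooks side [0.6204971  0.11433374 0.105     ]
expected [0.61644  0.103285 0.129   ] [array([0.619404, 0.102826, 0.129   ]), array([0.613476, 0.103744, 0.129   ])]
487 [232.12731006 189.71663244] [214 176] [250 202] [0.61932695 0.10519667 0.105     ] ((231.70970153808594, 189.30955505371094), (34.52130126953125, 23.228229522705078), 10.885526657104492)
```

Two measures put the drawer at 0.163. The brass hooks sit at top (232,189), which is (0.619,0.105), against an expected (0.617,0.103). I'll lift straight out, then go 160 mm along tool -x.

```bash
python3 -m jog '[{"offset":[-3,0,0],"dr":[0,0,0],"grip":5},{"offset":[0,0,-8],"dr":[0,0,0],"grip":5},{"offset":[0,0,-18],"dr":[0,0,0],"grip":5},{"offset":[0,0,-24],"dr":[0,0,0],"grip":5},{"offset":[0,0,-24],"dr":[0,0,0],"grip":5}]'
python3 -m jog '[{"offset":[0,0,-14],"dr":[0,0,0],"grip":5},{"offset":[0,0,-7],"dr":[0,0,0],"grip":5},{"offset":[-8,0,0],"dr":[0,0,0],"grip":5},{"offset":[-18,0,0],"dr":[0,0,0],"grip":5},{"offset":[-22,0,0],"dr":[0,0,0],"grip":5}]'
python3 -m jog '[{"offset":[-24,0,0],"dr":[0,0,0],"grip":5},{"offset":[-24,0,0],"dr":[0,0,0],"grip":5},{"offset":[-22,0,0],"dr":[0,0,0],"grip":5},{"offset":[-18,0,0],"dr":[0,0,0],"grip":5},{"offset":[-12,0,0],"dr":[0,0,0],"grip":5}]'
python3 -m jog '[{"offset":[-6,0,0],"dr":[0,0,0],"grip":5},{"offset":[0,0,0],"dr":[0,0,0],"grip":5},{"offset":[0,0,10],"dr":[0,0,0],"grip":5},{"offset":[0,0,10],"dr":[0,0,0],"grip":5},{"offset":[0,0,0],"dr":[0,0,0],"grip":5}]'
python3 - <<'E'
from h import *
from scipy.spatial.transform import Rotation as R
s=robot.read_state();print(s['eef_pos'],s['ft_force'])
r=R.from_rotvec(s['eef_rot']).as_matrix()
print(r.T@(np.array([.6185,.1045,.193])-s['eef_pos'])*1000)
for n in("side","top"):
    im,d=robot.get_image(n); cv2.imwrite(f"pics/{n}6.png",im[:,:,::-1]); np.save(f"pics/{n}6.npy",d)
crop("pics/side6.png",190,90,350,230,5,"pics/side6c.png",1.4)
E
```

```text
time: 8.42
eef_pos: [0.463, 0.1285, 0.2066]
eef_rot: [-0.242, -3.132, 0.0]
ft_force: [0.2, -0.6, 0.3]
gripper_width: 0.0042
time: 8.83
eef_pos: [0.5112, 0.1211, 0.2258]
eef_rot: [-0.241, -3.131, 0.001]
ft_force: [-0.3, 1.0, 0.1]
gripper_width: 0.004
time: 9.25
eef_pos: [0.6111, 0.1049, 0.2247]
eef_rot: [-0.244, -3.131, 0.001]
ft_force: [-1.2, 0.2, -0.5]
gripper_width: 0.0041
time: 9.67
eef_pos: [0.6142, 0.105, 0.2039]
eef_rot: [-0.241, -3.129, 0.002]
ft_force: [0.2, 0.1, -0.4]
gripper_width: 0.004
[0.61417992 0.10495887 0.20389122] [ 0.22507274  0.10333784 -0.39302045]
[-4.3739789   0.22184962 10.87710165]
```

View pics/side6c.png

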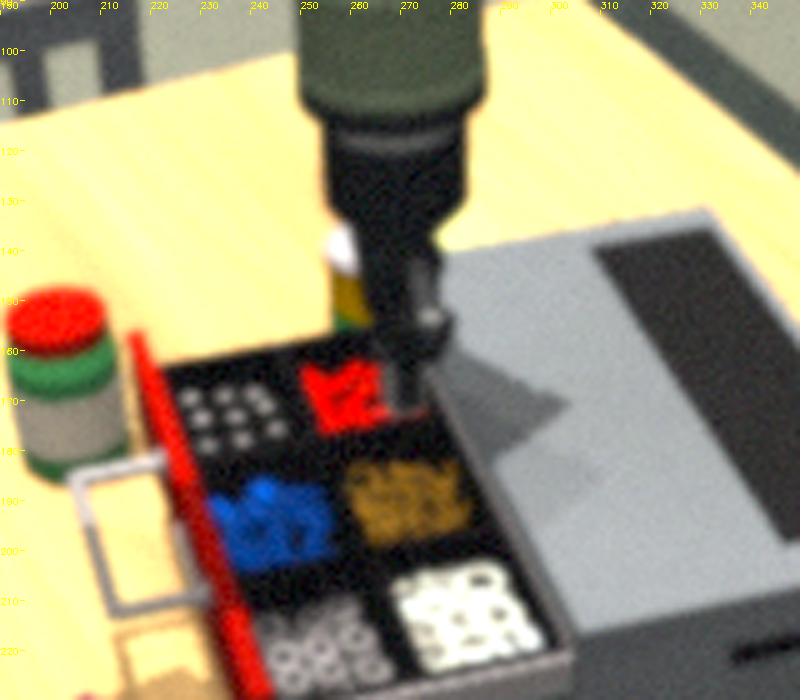

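View pics/top6.png

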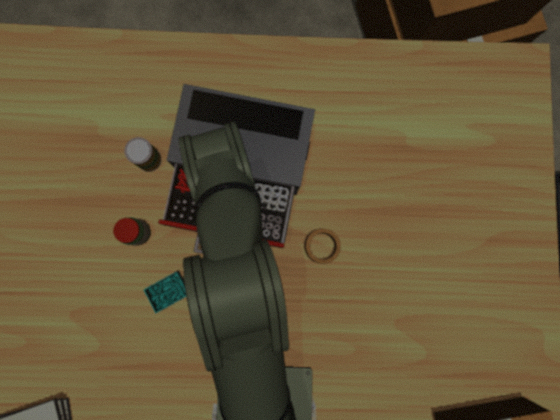

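The tips hang above the hooks at side (271,172) and the drawer has stayed put. The jar (126,230), tin (139,150) and tape (322,245) are at their starting pixels in the top view. I'll make the final trim and then hold.

```bash
python3 -m jog '[{"offset":[-2,0.5,4],"dr":[0,0,0],"grip":5},{"offset":[-2,0.5,4],"dr":[0,0,0],"grip":5},{"offset":[0,0,3],"dr":[0,0,0],"grip":5},{"offset":[0,0,0],"dr":[0,0,0],"grip":5},{"offset":[0,0,0],"dr":[0,0,0],"grip":5}]'
for i in 1; do :; done
python3 -m jog '[{"offset":[0,0,0],"dr":[0,0,0],"grip":5},{"offset":[0,0,0],"dr":[0,0,0],"grip":5},{"offset":[0,0,0],"dr":[0,0,0],"grip":5},{"offset":[0,0,0],"dr":[0,0,0],"grip":5},{"offset":[0,0,0],"dr":[0,0,0],"grip":5}]'
python3 -m jog '[{"offset":[0,0,0],"dr":[0,0,0],"grip":5},{"offset":[0,0,0],"dr":[0,0,0],"grip":5},{"offset":[0,0,0],"dr":[0,0,0],"grip":5},{"offset":[0,0,0],"dr":[0,0,0],"grip":5},{"offset":[0,0,0],"dr":[0,0,0],"grip":5}]'
python3 -m jog '[{"offset":[0,0,0],"dr":[0,0,0],"grip":5},{"offset":[0,0,0],"dr":[0,0,0],"grip":5},{"offset":[0,0,0],"dr":[0,0,0],"grip":5},{"offset":[0,0,0],"dr":[0,0,0],"grip":5},{"offset":[0,0,0],"dr":[0,0,0],"grip":5}]'
python3 -m jog '[{"offset":[0,0,0],"dr":[0,0,0],"grip":5},{"offset":[0,0,0],"dr":[0,0,0],"grip":5},{"offset":[0,0,0],"dr":[0,0,0],"grip":5},{"offset":[0,0,0],"dr":[0,0,0],"grip":5},{"offset":[0,0,0],"dr":[0,0,0],"grip":5}]'
python3 -m jog '[{"offset":[0,0,0],"dr":[0,0,0],"grip":5},{"offset":[0,0,0],"dr":[0,0,0],"grip":5},{"offset":[0,0,0],"dr":[0,0,0],"grip":5},{"offset":[0,0,0],"dr":[0,0,0],"grip":5},{"offset":[0,0,0],"dr":[0,0,0],"grip":5}]'
python3 -m jog '[{"offset":[0,0,0],"dr":[0,0,0],"grip":5},{"offset":[0,0,0],"dr":[0,0,0],"grip":5},{"offset":[0,0,0],"dr":[0,0,0],"grip":5},{"offset":[0,0,0],"dr":[0,0,0],"grip":5},{"offset":[0,0,0],"dr":[0,0,0],"grip":5}]'
python3 - <<'E'
from h import *
s=robot.read_state();print(s['time'],s['eef_pos'],s['ft_force'])
for n in("side","top"):
    im,d=robot.get_image(n); cv2.imwrite(f"pics/{n}7.png",im[:,:,::-1])
crop("pics/side7.png",190,90,350,230,5,"pics/side7c.png",1.4)
p=s['eef_pos']; print(proj("side",[[p[0],p[1],p[2]-.022],[p[0],p[1],.129],[p[0],p[1],.108]]))
a,b=cv2.imread("pics/top0.png").astype(int),cv2.imread("pics/top7.png").astype(int)
for n,(u,v) in dict(jar=(126,230),tin=(139,150),tape=(322,245)).items(): print(n,abs(a-b)[v-22:v+22,u-22:u+22].mean())
E
```

```text
time: 10.18
eef_pos: [0.6195, 0.1053, 0.1952]
eef_rot: [-0.242, -3.132, 0.0]
ft_force: [-0.3, 1.1, -0.4]
gripper_width: 0.0042
time: 10.6
eef_pos: [0.6196, 0.1053, 0.1954]
eef_rot: [0.242, 3.132, -0.0]
ft_force: [0.1, 0.8, 0.2]
gripper_width: 0.0048
time: 11.02
eef_pos: [0.6196, 0.1053, 0.1953]
eef_rot: [-0.242, -3.132, 0.0]
ft_force: [-0.1, 1.0, -0.6]
gripper_width: 0.0041
time: 11.43
eef_pos: [0.6196, 0.1053, 0.1953]
eef_rot: [0.242, 3.132, -0.0]
ft_force: [-0.4, 1.1, 0.1]
gripper_width: 0.004
time: 11.85
eef_pos: [0.6196, 0.1053, 0.1953]
eef_rot: [-0.242, -3.132, 0.0]
ft_force: [-0.2, -0.5, -0.3]
gripper_width: 0.0041
time: 12.27
eef_pos: [0.6196, 0.1053, 0.1953]
eef_rot: [-0.242, -3.132, 0.0]
ft_force: [-0.6, 0.1, 0.7]
gripper_width: 0.0043
time: 12.68
eef_pos: [0.6196, 0.1053, 0.1953]
eef_rot: [-0.242, -3.132, 0.0]
ft_force: [0.2, 0.8, -0.4]
gripper_width: 0.0047
12.6833 [0.61958646 0.10527876 0.19526906] [ 0.21651625  0.81767513 -0.44739997]
[[272.00430704 172.76926974]
 [272.44940192 185.56779987]
 [272.65362934 191.4335699 ]]
jar 6.566115702479339
tin 7.514462809917355
tape 6.7880509641873275
```

View pics/side7c.png

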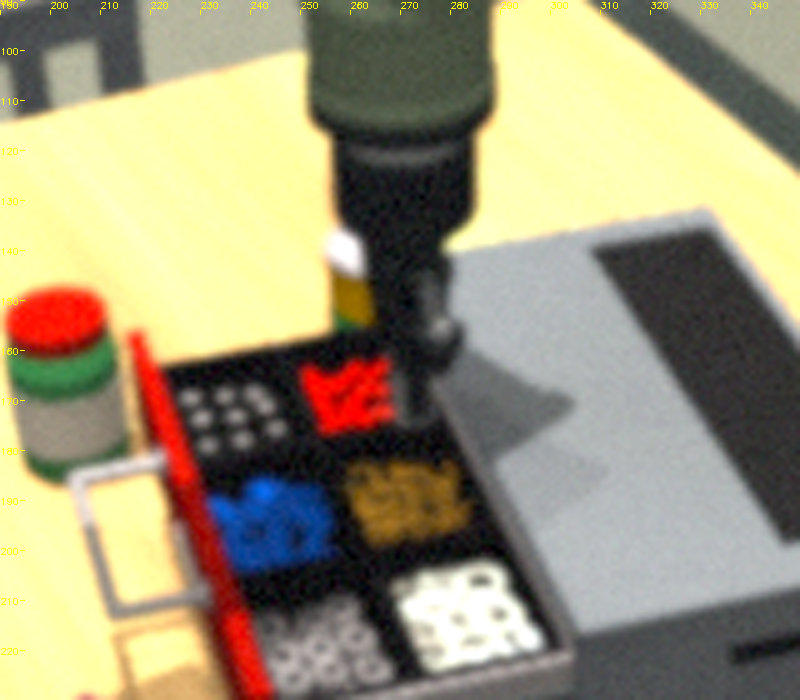

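The vertical line down through the tips meets the contents at side (272.6,191.4), and the brass patch is centred at about (271,190.5). The drawer is unchanged, and the jar, tin and tape regions differ from the first picture only by noise. The tips have pointed for about 2.5 s, so I'm handing in.

```bash
python3 -c "
from rig import robot
print(robot.job_done()); s=robot.read_state(); print(s['time'],s['eef_pos'],s['ft_force'])"
```

```text
the job is handed in; nothing more can be done
None
the job is handed in; nothing more can be done
```

I hooked the shut fingertips behind the upper drawer's handle and drew it out from 0.06 m to about 0.163 m. The wrist force readings stayed around 4 N or less. I then lifted clear and pointed straight down at the brass hooks, which are in the middle of the rear row, for about 2.5 s before handing in at 12.7 s, still pointing.

- **Pointing:** the grasp point was about 63 mm above the tray rim and within a few millimetres of the tray's middle. The camera images put the tray centre at (0.619, 0.105) and the tool was at (0.620, 0.105). The gripper showed no contact, with wrist force at noise level (about 1 N or less).
- **Drawer and loose items:** the drawer looked unchanged after I let go of the handle. The jar, tin and tape were at their starting pixels. I saw no tray touched or moved.
- **Lower drawer:** nothing went near it, but I did not measure it separately.
- **Disagreement:** the side camera put the hooks' middle about 10 mm further left (y = 0.114) than the top camera, which is still well inside the 30 mm limit. The final side-view projection landed on the middle of the brass patch.

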